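# Close up the pinwheel layer of gift boxes in the crate

### The arm

A 6-joint arm with a two-finger parallel gripper is mounted at the origin on the work surface. World frame = base frame: x ahead of the robot, y to its left, z up, the work surface at z = 0. Lengths are in m, angles in rad, forces in N, time in s.
With the tool pointing down it reaches from about 0.15 to 0.775 m from the base axis. Payload 6.1 kg.
Tool frame: the origin (TCP) lies midway between the tips of the shut fingers; the grasp point (between the pads) lies 19 mm behind it (grip_point_offset is the distance from the TCP to the grasp point, in m); z points along the fingers, y is the direction in which the jaws open and shut (so a half turn about z gives the same grasp; the last joint's range is limited). The gripper opens to 85 mm and grips with 20 to 120 N. Pads are 22 mm wide; open, the fingers measure 114 mm over their backs; the gripper's body (76 mm by 85 mm) begins 54 mm behind the grasp point. The pads swing forward as they close: fully open they stand 13 mm farther back than shut.
Start: joints at [1.324, 0.126, -0.04, 1.405, 0, 1.571], TCP at [0.128, 0.509, 0.231] pointing down, gripper open.
Joint ranges: [-2.72, 2.72], [-0.95, 1.95], [-1.27, 1.35], [-1.78, 2.02], [-1.46, 1.47], [-3.14, 3.14]. Speed limits (rad/s): [2.39, 2.39, 3.01, 3.14, 3.14, 3.14].

### API

Orientations are given as [roll, pitch, yaw] about the fixed x, y, z axes, in that order (R = Rz(yaw) Ry(pitch) Rx(roll)).
In Python, from cell import * gives the robot as it stands. The module is installed in compiled form; this text tells all that it offers.
- The arm moves only by the tool arm_command, never from a script. Its argument "deltas" is a list of rows, each a list of 5 numbers: the finger opening in cm, from 0 to 8.54, then the shift along the tool's x, y, z in cm, then the turn about the tool's z in rad. A call has 1 to 8 rows; each row shifts and turns the pose as measured when the row begins, along the tool's axes as they then stand; what a row does not reach is not made up. A row lasts 1/10 s, in which the tool goes at most 50 mm and 8.59 degrees, less where a joint would pass 70% of its speed; a pose out of reach is approached as far as the arm can. A call is refused whole if a number of a shift passes 5 or a number of a turn 0.15, either way. A call with a gripper value outside its range is refused whole. The fingers move at their own pace and stop on an object; the grip force is fixed at half the most. Time passes only in rows, so rows that do not move let the fingers close. It gives the time, the measured TCP pose, the force and the opening at its end, in the units of the state.
- observe(): the state, without advancing time (a new reading comes with each control period).
- capture(name): name is "scene" or "top" or "wrist"; returns a dict with "image" (480x640x3 uint8, red, green, blue), "fx", "fy", "cx", "cy" (pixels), "eye" and "rotation" of the camera in the world; the wrist camera has in their place "mount" (4x4, takes a point from camera to tool coordinates, whose origin is the TCP and whose axes are the flange's). Camera axes: x right, y up, looking along -z (the intrinsics and any distortion apply to the point x, -y, -z); pixel columns grow to the right and rows downward; lengths in m; the calibration is good to about 2 mm. A picture is of the moment at which its call begins: read the wrist's pose just before it. There is no depth.
- finish_job(): hands the job in, once; it reports no verdict.
The state is a dict: "t": time; "joints": joint angles; "qvel": joint speeds; "tau": joint torques, N m; "eef_pos": TCP position; "orientation": TCP orientation; "wrist_force": force on the tool from outside, world axes, zero at the start; "torque": the same for the moment, N m; "grip_width": finger opening in m.
Only numpy, scipy, OpenCV 4.12 (cv2) and the standard library are available. Lean on these libraries where they do the work, as an engineer would, in place of code of your own. Each camera call takes 0.05 s, during which the arm holds its last target. There are 200 camera calls.

### The job

Two wooden gift boxes already stand in the corner of the half-built shipping crate; slide the two loose ones, flat and without lifting or tipping them, from the packing board into the two empty places on the crate's base so that the four make a square pinwheel layer (each box at right angles to its neighbours, a small hole in the middle). Close the layer up tight and square: boxes touching the crate's two sides and one another, the two that were there still in their places. Do not disturb the other things lying about.

Things in the scene. Friction and masses are not known exactly. Their poses are not given: they have to be found in the camera images.
- crate: Fixed grey packing board, top 18 mm above the table, with the crate's 200 x 200 mm plywood base let in flush (one level surface). Origin: middle of the base, at table height; x points to the far crate side, y to the left one. The board spans x -250 to 112, y -310 to 112 mm. Full layer, box centres (mm): far left (60, 40) long side along y; far right (40, -60) along x.
- corner (a point): Inner far left corner of the crate, at (100, 100, 18) mm in the crate's frame, axes as the crate's. The two fitted sides, wooden strips 12 mm thick and 30 mm high above the base, run from here: the far side along y, the left side along x, each 200 mm long. The near and right sides of the base are open.
- place_near_left (a point): Centre of the empty near left place on the base's top, at (-40, 60, 18) mm in the crate's frame, axes as the crate's; the box here lies with its long side along x, against the left crate side.
- place_near_right (a point): Centre of the empty near right place on the base's top, at (-60, -40, 18) mm in the crate's frame, axes as the crate's; the box here lies with its long side along y.
- box_far_left: Gift box of brown wood, 119 x 79 x 50 mm, 0.3 kg, lid shut; like the other three. Origin at the centre of its underside, x along its long side, z up; either way round is the same. Already in the far left place, long side along the far crate side.
- box_far_right: Gift box of brown wood, 119 x 79 x 50 mm, 0.3 kg, lid shut; like the other three. Origin at the centre of its underside, x along its long side, z up; either way round is the same. Already in the far right place, its end against the far crate side.
- box_near: Gift box of brown wood, 119 x 79 x 50 mm, 0.3 kg, lid shut; like the other three. Origin at the centre of its underside, x along its long side, z up; either way round is the same. Loose, in front of the near left place, its long side pointing roughly at the far crate side.
- box_side: Gift box of brown wood, 119 x 79 x 50 mm, 0.3 kg, lid shut; like the other three. Origin at the centre of its underside, x along its long side, z up; either way round is the same. Loose, on the board to the right of the near right place, its long side roughly parallel to the far crate side.
- slice: Bystander: wooden disc, diameter 52, 22 mm high, on the near part of the board. Origin centre of underside.
- spindle: Bystander: small turned wooden piece, diameter 44, 70 mm high, standing on the board to the right of the far right box. Origin centre of underside.
- glue: Bystander: white bottle, diameter 56, 150 mm high, on the table to the left. Origin centre of underside.
- mug: Bystander: white mug, diameter 80, 90 mm high, on the table to the left. Origin centre of underside.
- jar: Bystander: glass jar, diameter 70, 80 mm high, on the table to the left. Origin centre of underside.
- hammer: Bystander: hammer lying on the table to the right.
- candlestick: Bystander: turned wooden candlestick, diameter 70, 130 mm high, on the table to the right. Origin centre of underside.
There are look-alikes about, which are no part of the job. Leave any red look-alike of the box_near alone. What is shaped like the box_side but blue is not meant.

How it is judged:
At the end, for the whole second after the job is handed in: All four boxes lie flat and at rest on the crate's base, each with its centre within 7 mm in x and in y of its place in the layer and its sides within 0.06 rad of the crate's; the two loose boxes may take either of the two empty places (x of box_far_left in the frame of crate between 0.053 and 0.067 m and y of box_far_left in the frame of crate between 0.033 and 0.047 m and angle between the x axis of box_far_left and the y axis of crate, either way round below 0.06 rad and x of box_far_right in the frame of crate between 0.033 and 0.047 m and y of box_far_right in the frame of crate between -0.067 and -0.053 m and angle between the x axis of box_far_right and the x axis of crate, either way round below 0.06 rad and (((x of box_near in the frame of crate between -0.047 and -0.033 m and y of box_near in the frame of crate between 0.053 and 0.067 m and angle between the x axis of box_near and the x axis of crate, either way round below 0.06 rad) and (x of box_side in the frame of crate between -0.067 and -0.053 m and y of box_side in the frame of crate between -0.047 and -0.033 m and angle between the x axis of box_side and the y axis of crate, either way round below 0.06 rad)) or ((x of box_near in the frame of crate between -0.067 and -0.053 m and y of box_near in the frame of crate between -0.047 and -0.033 m and angle between the x axis of box_near and the y axis of crate, either way round below 0.06 rad) and (x of box_side in the frame of crate between -0.047 and -0.033 m and y of box_side in the frame of crate between 0.053 and 0.067 m and angle between the x axis of box_side and the x axis of crate, either way round below 0.06 rad))) and linear speed of each of box_far_left, box_far_right, box_near, box_side below 0.01 m/s and angle between each of box_far_left, box_far_right, box_near, box_side's own z axis and vertical below 0.05 rad and z of each of box_far_left, box_far_right, box_near, box_side in the frame of crate below 0.023 m); the robot touches nothing.
It fails at once if a box lifted more than 20 mm or tipped by more than 0.25 rad (z of any of box_far_left, box_far_right, box_near, box_side in the frame of crate above 0.038 m or angle between any of box_far_left, box_far_right, box_near, box_side's own z axis and vertical above 0.25 rad).
It fails at once if a bystander moved by more than 25 mm (distance of any of slice, spindle, glue, mug, jar, hammer, candlestick from where it was at the start of the episode above 0.025 m).
It also fails if it takes over 70 s, if anything falls off the work surface, if the arm or the gripper's body presses on something with over 40 N, if the wrist force passes 120 N, or if a joint passes its speed limit or range.

## Working session

There is one attempt and no reset: what is moved stays moved. The work goes in short steps, Python scripts to look and compute and a tool call to move; the robot and the scene stay as the last step left them, time stands still between calls to the robot, and variables do not carry over. Pictures are saved under pics/ and viewed, about 8 in all and at most 12, crops included, and the job is handed in when it is done.

Besides the shell and the picture viewer there is one more tool, called after "Emit:" by a JSON object that holds its "method" and its "body". arm_command: Moves the arm, as the interface text tells. Its arguments: {"type":"object","properties":{"deltas":{"type":"array","items":{"type":"array","items":{"type":"number"}}}},"required":["deltas"]}

```bash
mkdir -p pics
cat > h.py <<'E'
import numpy as np, cv2
from cell import *
def grab(n,f):
    c=capture(n); cv2.imwrite('pics/'+f,c['image'][:,:,::-1]); return c
def proj(c,P):
    P=np.atleast_2d(P); q=(P-np.array(c['eye']))@np.array(c['rotation'])
    return np.c_[c['cx']+c['fx']*q[:,0]/-q[:,2], c['cy']+c['fy']*(-q[:,1])/-q[:,2]]
def ray(c,uv,z):
    uv=np.atleast_2d(uv).astype(float)
    d=np.c_[(uv[:,0]-c['cx'])/c['fx'],-(uv[:,1]-c['cy'])/c['fy'],-np.ones(len(uv))]@np.array(c['rotation']).T
    e=np.array(c['eye']); return e+d*((z-e[2])/d[:,2])[:,None]
E
python3 - <<'E'
from h import *
c=grab('top','top0.png'); print({k:v for k,v in c.items() if k!='image'})
s=grab('scene','scene0.png'); print({k:v for k,v in s.items() if k!='image'})
print(observe())
E
```

```text
{'fx': 536.4478277365105, 'fy': 536.4478277365105, 'cx': 327.59898155132026, 'cy': 243.57195648225496, 'eye': array([ 0.41283342, -0.02968305,  1.44098281]), 'rotation': array([ 0.10098947,  0.01668023, -1.56579994])}
{'fx': 473.07237757128826, 'fy': 473.07237757128826, 'cx': 316.4125756965817, 'cy': 239.2598358357459, 'eye': array([ 0.87263323, -0.67669632,  0.975737  ]), 'rotation': array([0.66047885, 0.01740152, 0.41088401])}
{'t': 0.1, 'joints': array([ 1.32398185e+00,  1.26314349e-01, -4.04972466e-02,  1.40539427e+00,
       -1.77731529e-05,  1.57080226e+00]), 'qvel': array([ 1.53428425e-03,  3.94541042e-04,  2.07141351e-03,  1.59766598e-05,
       -4.05034750e-04, -5.04770591e-05]), 'tau': array([-1.65413356e-03, -4.36900842e+01,  3.53607810e+01,  1.36676989e-02,
        3.20067284e-05,  4.60993888e-06]), 'eef_pos': array([0.12818251, 0.50873726, 0.2306136 ]), 'orientation': array([-3.14018311e+00,  1.77814936e-05,  2.89477227e+00]), 'wrist_force': array([0.1182589 , 0.92204222, 0.45574697]), 'torque': array([ 0.00864217, -0.0019772 , -0.00111159]), 'grip_width': 0.08516003010652173}
```

View pics/top0.png

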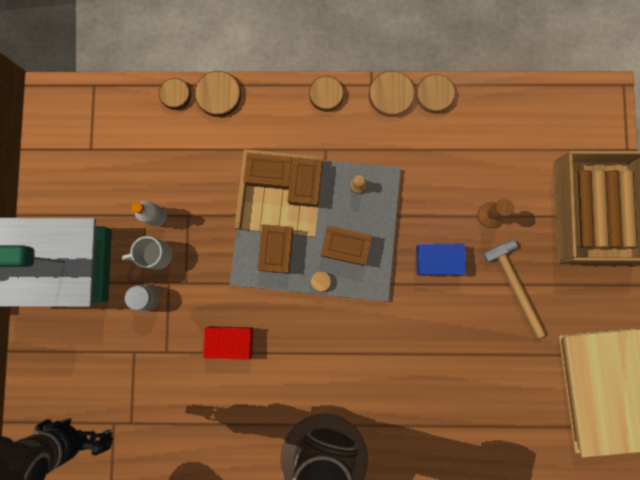

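View pics/scene0.png

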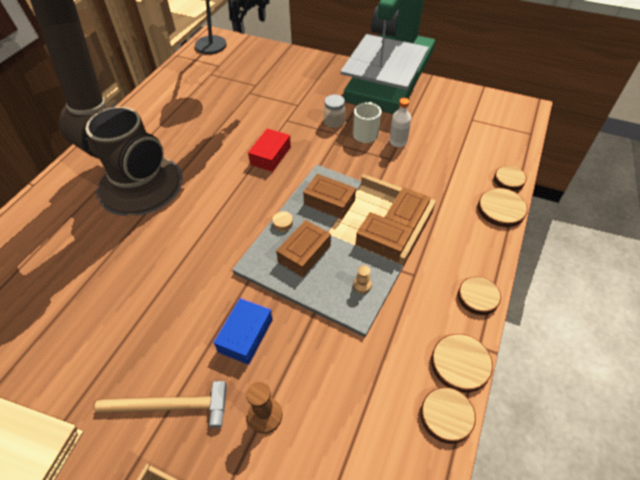

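```bash
cat >> h.py <<'E'
from scipy.spatial.transform import Rotation as Ro
_cap=capture
def capture(n):
    c=_cap(n)
    if n=='wrist': return c
    c['rotation']=Ro.from_euler('xyz',c['rotation']).as_matrix(); return c
E
python3 - <<'E'
from h import *
c=capture('top'); im=c['image'][140:310,220:410,::-1]
cv2.imwrite('pics/crop1.png',cv2.resize(im,None,fx=3.5,fy=3.5,interpolation=cv2.INTER_CUBIC))
uv=[(401,168),(389,301),(231,287)]
P=ray(c,uv,.018);print(P, [np.linalg.norm(P[1]-P[0]),np.linalg.norm(P[2]-P[1])])
E
```

```text
[[ 0.76258762 -0.20232894  0.018     ]
 [ 0.40548729 -0.16767143  0.018     ]
 [ 0.44028787  0.25048944  0.018     ]] [np.float64(0.35877818607223055), np.float64(0.4196064807410682)]
```

View pics/crop1.png

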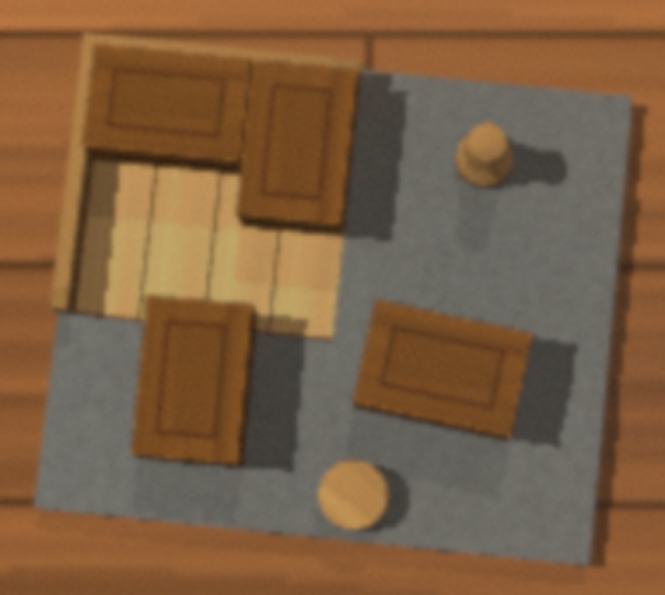

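```bash
cat > m.py <<'E'
from h import *
from scipy.optimize import least_squares
def crop2uv(p,o=(220,140),s=3.5): return (np.array(p,float)+.5)/s-.5+np.array(o)
def rect(P,L=.119,W=.079):
    # corners P (4,2) ; return centre, long-axis angle
    r=cv2.minAreaRect((P*1000).astype(np.float32)); return r
E
python3 - <<'E'
from m import *
c=capture('top')
B=ray(c,crop2uv([(630,95),(592,564),(37,507)]),.018)[:,:2]
M=np.array([(112,-310),(-250,-310),(-250,112)])/1000
f=lambda p:((M@np.array([[np.cos(p[2]),np.sin(p[2])],[-np.sin(p[2]),np.cos(p[2])]])+p[:2])-B).ravel()
r=least_squares(f,[.65,.1,0]);p=r.x;print('crate',p,r.fun*1000)
np.save('crate.npy',p)
R=np.array([[np.cos(p[2]),-np.sin(p[2])],[np.sin(p[2]),np.cos(p[2])]])
loc=lambda P:(P[:,:2]-p[:2])@R*1000
for n,q,z in [('near',[(150,296),(254,306),(241,465),(133,456)],.068),('side',[(377,299),(532,331),(512,437),(355,406)],.068),
 ('fl',[(90,50),(250,60),(240,163),(85,150)],.068),('fr',[(250,60),(357,72),(345,228),(240,217)],.068)]:
    W=ray(c,crop2uv(q),z); l=loc(W); print(n,'world',W.mean(0).round(4),'crate',l.mean(0).round(1),'\n',l.round(1).tolist())
    if n in('near','side'): 
        i=(0,3) if n=='near' else (0,1)
        a=(W[i[0]]+W[1 if n=='near' else 3])/2; 
print('slice',loc(ray(c,crop2uv([(353,495)]),.04)),'spindle',loc(ray(c,crop2uv([(487,138)]),.088)))
print('corner',p[:2]+R@[.1,.1])
E
```

```text
crate [ 0.68418341  0.11884052 -0.09339611] [ 0.85758882 -1.55115972  0.31676407  0.61853737 -1.17435289  0.93262235]
near world [0.5391 0.1288 0.068 ] crate [-145.4   -3.7] 
 [[-86.3, 35.9], [-86.3, -41.5], [-203.9, -44.3], [-205.1, 35.3]]
side world [ 0.5488 -0.0546  0.068 ] crate [-118.6 -185.3] 
 [[-72.4, -131.4], [-85.1, -247.2], [-164.2, -239.7], [-152.7, -123.1]]
fl world [0.7451 0.153  0.068 ] crate [57.5 39.7] 
 [[94.4, 101.3], [98.0, -19.1], [19.4, -19.9], [18.3, 96.4]]
fr world [0.7162 0.0542 0.068 ] crate [ 37.9 -61.4] 
 [[98.0, -19.1], [96.4, -99.7], [-21.9, -102.6], [-21.1, -24.2]]
slice [[-216.90179736 -127.20465385]] spindle [[  51.07854854 -200.52583911]]
corner [0.79307362 0.20907866]
```

```bash
cat > plan.py <<'E'
from h import *
import sys
cr=np.load('crate.npy')
def w2c(P):
    c,s=np.cos(cr[2]),np.sin(cr[2]); return (np.asarray(P)[...,:2]-cr[:2])@np.array([[c,-s],[s,c]])*1000
def now():
    o=observe(); y=o['orientation'][2]-cr[2]
    return o,w2c(o['eef_pos']),o['eef_pos'][2]*1000,y
# usage: plan.py x y z(mm, crate / height) yaw_rel_crate ; prints rows dx dy dz turn
if __name__=='__main__':
    o,xy,z,y=now(); print('t',o['t'],'at',xy.round(1),round(z,1),'relyaw',round(y,3),'F',o['wrist_force'].round(1),'j',o['joints'].round(2))
    if len(sys.argv)>1:
        tx,ty,tz,tyaw=map(float,sys.argv[1:])
        dy=(tyaw-y+np.pi)%(2*np.pi)-np.pi
        v=np.array([tx,ty])-xy; n=int(max(np.ceil(abs(dy)/.145),np.ceil(np.hypot(np.hypot(*v),tz-z)/45),1))
        for i in range(n):
            a=y+dy*i/n; s=v/n
            print([round(k,2) for k in (s@[np.cos(a),np.sin(a)]/10, s@[np.sin(a),-np.cos(a)]/10, (z-tz)/n/10, -dy/n)])
E
python3 plan.py -145 -66 160 1.571
```

```text
t 0.2 at [-589.9  336.5] 230.8 relyaw 2.988 F [ 1.1 -0.9  0.2] j [ 1.32  0.13 -0.04  1.41 -0.    1.57]
[np.float64(-3.58), np.float64(-2.36), np.float64(0.51), np.float64(0.1)]
[np.float64(-3.8), np.float64(-1.98), np.float64(0.51), np.float64(0.1)]
[np.float64(-3.98), np.float64(-1.59), np.float64(0.51), np.float64(0.1)]
[np.float64(-4.12), np.float64(-1.18), np.float64(0.51), np.float64(0.1)]
[np.float64(-4.22), np.float64(-0.75), np.float64(0.51), np.float64(0.1)]
[np.float64(-4.27), np.float64(-0.32), np.float64(0.51), np.float64(0.1)]
[np.float64(-4.28), np.float64(0.11), np.float64(0.51), np.float64(0.1)]
[np.float64(-4.25), np.float64(0.54), np.float64(0.51), np.float64(0.1)]
[np.float64(-4.17), np.float64(0.97), np.float64(0.51), np.float64(0.1)]
[np.float64(-4.06), np.float64(1.39), np.float64(0.51), np.float64(0.1)]
[np.float64(-3.89), np.float64(1.79), np.float64(0.51), np.float64(0.1)]
[np.float64(-3.69), np.float64(2.17), np.float64(0.51), np.float64(0.1)]
[np.float64(-3.46), np.float64(2.53), np.float64(0.51), np.float64(0.1)]
[np.float64(-3.18), np.float64(2.87), np.float64(0.51), np.float64(0.1)]
```

Emit:
{"method": "arm_command", "body": {"deltas": [[8.54,-3.6,-2.4,0,0.1],[8.54,-3.8,-2.0,0,0.1],[8.54,-4.0,-1.6,0,0.1],[8.54,-4.1,-1.2,0,0.1],[8.54,-4.2,-0.8,0,0.1],[8.54,-4.3,-0.3,0,0.1],[8.54,-4.3,0.1,0,0.1],[8.54,-4.2,0.5,0,0.1]]}}

```text
t: 1.0
eef_pos: [0.3617, 0.2481, 0.2287]
orientation: [-3.14, 0.001, 2.075]
wrist_force: [0.2, 0.4, -1.1]
grip_width: 0.0855
```

```bash
python3 plan.py -145 -66 160 1.571
```

```text
t 1.0 at [-333.1   98.6] 228.7 relyaw 2.168 F [ 0.2  0.4 -1.1] j [ 0.6  -0.04 -0.21  1.39 -0.    1.67]
[np.float64(-4.03), np.float64(1.05), np.float64(1.14), np.float64(0.1)]
[np.float64(-3.91), np.float64(1.44), np.float64(1.14), np.float64(0.1)]
[np.float64(-3.74), np.float64(1.83), np.float64(1.14), np.float64(0.1)]
[np.float64(-3.54), np.float64(2.19), np.float64(1.14), np.float64(0.1)]
[np.float64(-3.31), np.float64(2.53), np.float64(1.14), np.float64(0.1)]
[np.float64(-3.04), np.float64(2.85), np.float64(1.14), np.float64(0.1)]
```

Emit:
{"method": "arm_command", "body": {"deltas": [[8.54,-4.0,1.1,1.1,0.1],[8.54,-3.9,1.4,1.1,0.1],[8.54,-3.7,1.8,1.1,0.1],[8.54,-3.5,2.2,1.1,0.1],[8.54,-3.3,2.5,1.1,0.1],[8.54,-3.0,2.9,1.1,0.1],[8.54,0,0,0,0]]}}

```text
t: 1.7
eef_pos: [0.5394, 0.0535, 0.1602]
orientation: [3.14, 0.001, 1.441]
wrist_force: [0.6, 1.0, -0.8]
grip_width: 0.0854
```

```bash
python3 plan.py -145 -66 40 1.571
python3 - <<'E'
from h import *
o=observe(); c=_cap('wrist'); print(c['mount'].round(4).tolist(),c['fx'],c['cx'],c['cy'],[k for k in c]); cv2.imwrite('pics/w1.png',c['image'][:,:,::-1])
E
```

```text
t 1.7 at [-138.1  -78.6] 160.2 relyaw 1.534 F [ 0.6  1.  -0.8] j [ 0.1   0.17 -0.15  1.26 -0.    1.8 ]
[np.float64(0.41), np.float64(-0.25), np.float64(4.01), np.float64(-0.01)]
[np.float64(0.41), np.float64(-0.24), np.float64(4.01), np.float64(-0.01)]
[np.float64(0.42), np.float64(-0.24), np.float64(4.01), np.float64(-0.01)]Traceback (most recent call last):
  File "<stdin>", line 2, in <module>
NameError: name '_cap' is not defined
```

Emit:
{"method": "arm_command", "body": {"deltas": [[8.54,0.3,-0.3,4.5,-0.02],[8.54,0.3,-0.3,4.5,-0.02],[8.54,0.2,-0.1,3.0,0],[8.54,0,0,1.0,0],[8.54,0,0,0.3,0]]}}

```text
t: 2.2
eef_pos: [0.5346, 0.0615, 0.0242]
orientation: [3.138, -0.0, 1.481]
wrist_force: [0.5, 0.6, 0.1]
grip_width: 0.0856
```

```bash
python3 plan.py -145 -66 28 1.571
python3 - <<'E'
from h import *
c=capture('wrist'); print(c['mount'].round(4).tolist(),c['fx'],c['cx'],c['cy']); cv2.imwrite('pics/w1.png',c['image'][:,:,::-1])
E
```

```text
t 2.2 at [-143.6  -71.1] 24.2 relyaw 1.574 F [0.5 0.6 0.1] j [ 0.11  0.23 -0.38  0.96 -0.    1.78]
[np.float64(0.51), np.float64(-0.14), np.float64(-0.38), np.float64(0.0)]
[[-0.0002, 0.9481, 0.318, 0.0834], [1.0, 0.0002, 0.0002, 0.0006], [0.0002, 0.318, -0.9481, -0.1435], [0.0, 0.0, 0.0, 1.0]] 332.0848157273894 317.1632464795922 238.5496570824643
```

View pics/w1.png

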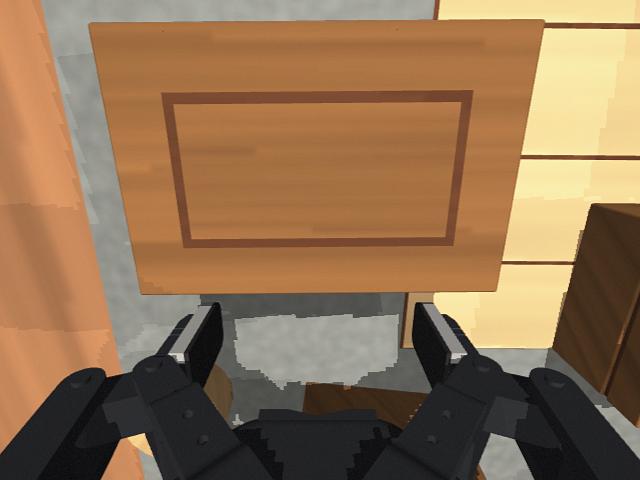

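Emit:
{"method": "arm_command", "body": {"deltas": [[8.54,1,0,0,0],[8.54,1,0,0,0],[8.54,1,0,0,0],[8.54,1,0,0,0],[8.54,1,0,0,0],[8.54,1,0,0,0],[8.54,0.8,0,0,0],[8.54,0,0,0,0]]}}

```text
t: 3.05
eef_pos: [0.5455, 0.1371, 0.031]
orientation: [3.128, -0.003, 1.482]
wrist_force: [-0.7, -0.5, 0.2]
grip_width: 0.0854
```

```bash
cat > box.py <<'E'
# wrist-camera box finder: crate-frame corners of the wooden top face nearest to the given centre, from the top camera
from plan import *
def tops():
    c=capture('top'); im=c['image']
    return c,im
if __name__=='__main__':
    c=capture('top'); o,xy,z,y=now(); print(xy.round(1),round(z,1),round(y,3),o['wrist_force'].round(1))
    # rectify the plane z=.068 to the crate frame, 1.5 px/mm... x up, y left
    X0,Y0,S=120,130,1.4
    cc,s=np.cos(cr[2]),np.sin(cr[2])
    uu,vv=np.meshgrid(np.arange(int(460*S)),np.arange(int(400*S)))
    cx,cy=(X0-vv/S)/1000,(Y0-uu/S)/1000
    P=np.c_[(cr[0]+cc*cx-s*cy).ravel(),(cr[1]+s*cx+cc*cy).ravel(),np.full(cx.size,.068)]
    m=proj(c,P).astype(np.float32).reshape(*uu.shape,2)
    r=cv2.remap(c['image'],m[...,0],m[...,1],cv2.INTER_CUBIC)[:,:,::-1].copy()
    for g in range(-250,121,50): cv2.putText(r,str(g),(0,int((X0-g)*S)),0,.35,(255,255,255)); cv2.line(r,(0,int((X0-g)*S)),(8,int((X0-g)*S)),(0,255,0))
    for w in [(60,40,40,60),(40,-60,60,40),(-40,60,60,40),(-60,-40,40,60)]:
        cv2.rectangle(r,(int((Y0-w[1]-w[3])*S),int((X0-w[0]-w[2])*S)),(int((Y0-w[1]+w[3])*S),int((X0-w[0]+w[2])*S)),(0,255,0),1)
    cv2.imwrite('pics/'+sys.argv[1],r)
E
python3 box.py r1.png
```

```text
[-139.9    4.8] 31.0 1.576 [ 0.   0.4 -0.1]
```

View pics/r1.png

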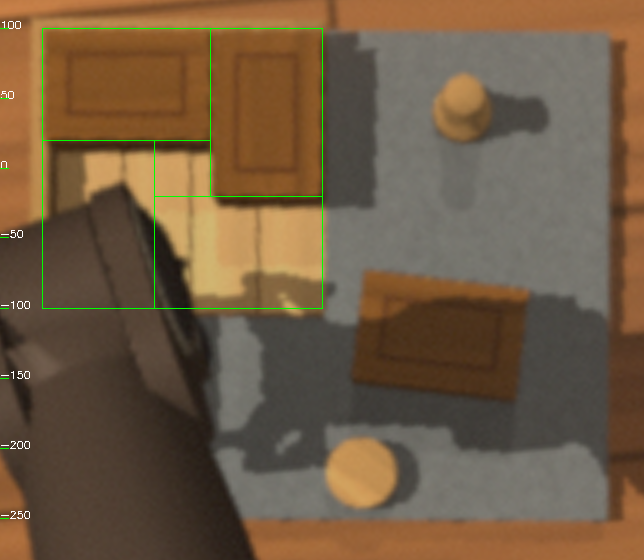

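Emit:
{"method": "arm_command", "body": {"deltas": [[8.0,-2.5,0,0,0],[7.0,0,0,-4.5,0],[6.0,0,0,-4.5,0],[5.0,0,-1.0,-1,0],[4.0,0,0,0,0]]}}

```text
t: 3.6
eef_pos: [0.5293, 0.1107, 0.1314]
orientation: [3.134, -0.001, 1.482]
wrist_force: [0.4, 0.1, -0.2]
grip_width: 0.0398
```

```bash
python3 plan.py -235 55 125 0
```

```text
t 3.6 at [-153.5  -22.6] 131.4 relyaw 1.575 F [ 0.4  0.1 -0.2] j [ 0.21  0.17 -0.21  1.19 -0.    1.87]
[np.float64(0.71), np.float64(-0.74), np.float64(0.06), np.float64(0.14)]
[np.float64(0.6), np.float64(-0.83), np.float64(0.06), np.float64(0.14)]
[np.float64(0.47), np.float64(-0.91), np.float64(0.06), np.float64(0.14)]
[np.float64(0.34), np.float64(-0.97), np.float64(0.06), np.float64(0.14)]
[np.float64(0.2), np.float64(-1.0), np.float64(0.06), np.float64(0.14)]
[np.float64(0.05), np.float64(-1.02), np.float64(0.06), np.float64(0.14)]
[np.float64(-0.1), np.float64(-1.02), np.float64(0.06), np.float64(0.14)]
[np.float64(-0.24), np.float64(-0.99), np.float64(0.06), np.float64(0.14)]
[np.float64(-0.38), np.float64(-0.95), np.float64(0.06), np.float64(0.14)]
[np.float64(-0.51), np.float64(-0.89), np.float64(0.06), np.float64(0.14)]
[np.float64(-0.63), np.float64(-0.8), np.float64(0.06), np.float64(0.14)]
```

Emit:
{"method": "arm_command", "body": {"deltas": [[4.0,0.7,-0.7,0,0.14],[4.0,0.6,-0.8,0,0.14],[4.0,0.5,-0.9,0,0.14],[4.0,0.3,-1.0,0,0.14],[4.0,0.2,-1.0,0,0.14],[4.0,0.1,-1.0,0,0.14],[4.0,-0.1,-1.0,0,0.14],[4.0,-0.2,-1.0,0,0.14]]}}

```text
t: 4.4
eef_pos: [0.4749, 0.1652, 0.1191]
orientation: [-3.137, 0.005, 0.332]
wrist_force: [0.7, -0.6, -0.3]
grip_width: 0.04
```

Emit:
{"method": "arm_command", "body": {"deltas": [[4.0,-0.4,-1.0,0,0.14],[4.0,-0.5,-0.9,0,0.14],[4.0,-0.6,-0.8,0,0.14],[4.0,0,0,0,0],[4.0,0,0,0,0]]}}

```text
t: 4.9
eef_pos: [0.4702, 0.0657, 0.1119]
orientation: [-3.04, 0.032, 0.077]
wrist_force: [0.4, -0.2, 0.8]
grip_width: 0.0402
```

```bash
python3 plan.py -235 55 30 0;  cat > wr.py <<'E'
# rectify the wrist picture on z=.068 into the crate frame
from plan import *
o,xy,z,y=now(); c=capture('wrist'); M=np.array(c['mount']); T=np.eye(4); T[:3,:3]=Ro.from_euler('xyz',o['orientation']).as_matrix(); T[:3,3]=o['eef_pos']
C=T@M; c['eye']=C[:3,3]; c['rotation']=C[:3,:3]
zz=float(sys.argv[2]) if len(sys.argv)>2 else .068
X0,Y0,S=115,120,1.6
cc,s=np.cos(cr[2]),np.sin(cr[2])
uu,vv=np.meshgrid(np.arange(int(360*S)),np.arange(int(360*S)))
cx,cy=(X0-vv/S)/1000,(Y0-uu/S)/1000
P=np.c_[(cr[0]+cc*cx-s*cy).ravel(),(cr[1]+s*cx+cc*cy).ravel(),np.full(cx.size,zz)]
m=proj(c,P).astype(np.float32).reshape(*uu.shape,2)
r=cv2.remap(c['image'],m[...,0],m[...,1],cv2.INTER_CUBIC)[:,:,::-1].copy()
for g in range(-250,121,50): cv2.putText(r,str(g),(0,int((X0-g)*S)),0,.35,(255,255,255)); cv2.line(r,(0,int((X0-g)*S)),(8,int((X0-g)*S)),(0,255,0))
for w in [(60,40,40,60),(40,-60,60,40),(-40,60,60,40),(-60,-40,40,60)]:
    cv2.rectangle(r,(int((Y0-w[1]-w[3])*S),int((X0-w[0]-w[2])*S)),(int((Y0-w[1]+w[3])*S),int((X0-w[0]+w[2])*S)),(0,255,0),1)
cv2.imwrite('pics/'+sys.argv[1],r)
E
python3 wr.py r2.png
```

```text
t 4.9 at [-208.1  -72.8] 111.9 relyaw 0.171 F [ 0.4 -0.2  0.8] j [ 0.08  0.09 -0.35  1.17  0.1   3.14]
[np.float64(-0.12), np.float64(-3.26), np.float64(2.05), np.float64(0.04)]
[np.float64(-0.26), np.float64(-3.26), np.float64(2.05), np.float64(0.04)]
[np.float64(-0.4), np.float64(-3.24), np.float64(2.05), np.float64(0.04)]
[np.float64(-0.54), np.float64(-3.22), np.float64(2.05), np.float64(0.04)]
```

View pics/r2.png

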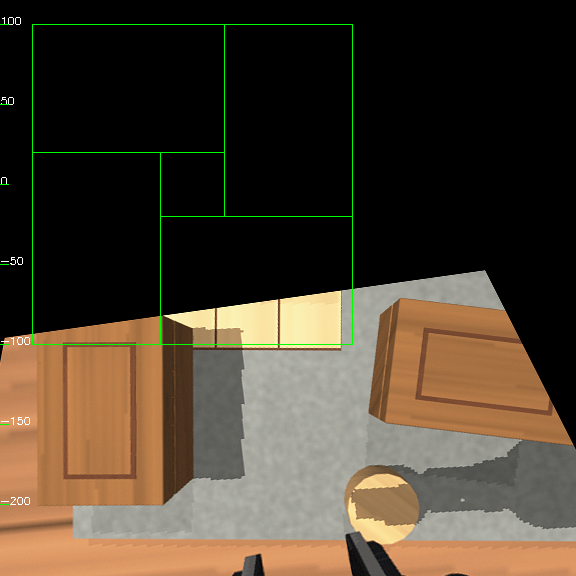

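Emit:
{"method": "arm_command", "body": {"deltas": [[4.0,0,0,-1,-0.14],[4.0,0,0,-1,-0.14],[4.0,0,0,0,-0.14],[4.0,0,0,0,-0.14],[4.0,0,0,0,-0.14],[4.0,0,0,0,-0.14],[4.0,0,0,0,-0.14],[4.0,0,0,0,-0.14]]}}

```text
t: 5.75
eef_pos: [0.4698, 0.0731, 0.1277]
orientation: [-3.068, -0.078, 1.258]
wrist_force: [-0.5, -0.2, -0.5]
grip_width: 0.0402
```

```bash
python3 plan.py -235 57 130 3.1416;python3 -c "
from h import *
print(observe()['orientation'])"
```

```text
t 5.75 at [-209.2  -65.5] 127.7 relyaw 1.351 F [-0.5 -0.2 -0.5] j [ 0.09  0.08 -0.32  1.21  0.1   1.97]
[np.float64(0.88), np.float64(-0.4), np.float64(-0.02), np.float64(-0.14)]
[np.float64(0.92), np.float64(-0.27), np.float64(-0.02), np.float64(-0.14)]
[np.float64(0.95), np.float64(-0.15), np.float64(-0.02), np.float64(-0.14)]
[np.float64(0.96), np.float64(-0.01), np.float64(-0.02), np.float64(-0.14)]
[np.float64(0.96), np.float64(0.12), np.float64(-0.02), np.float64(-0.14)]
[np.float64(0.93), np.float64(0.25), np.float64(-0.02), np.float64(-0.14)]
[np.float64(0.89), np.float64(0.37), np.float64(-0.02), np.float64(-0.14)]
[np.float64(0.83), np.float64(0.49), np.float64(-0.02), np.float64(-0.14)]
[np.float64(0.75), np.float64(0.6), np.float64(-0.02), np.float64(-0.14)]
[np.float64(0.66), np.float64(0.7), np.float64(-0.02), np.float64(-0.14)]
[np.float64(0.56), np.float64(0.78), np.float64(-0.02), np.float64(-0.14)]
[np.float64(0.45), np.float64(0.85), np.float64(-0.02), np.float64(-0.14)]
[np.float64(0.33), np.float64(0.91), np.float64(-0.02), np.float64(-0.14)]
[-3.06799188 -0.07766992  1.25765792]
```

```bash
python3 - <<'E'
s=open('plan.py').read()
i=s.index("        v=np.array"); 
s=s[:i]+'''        Rz=np.array([[np.cos(cr[2]),-np.sin(cr[2])],[np.sin(cr[2]),np.cos(cr[2])]])
        v=np.r_[Rz@(np.array([tx,ty])-xy),tz-z]; n=int(max(np.ceil(abs(dy)/.145),np.ceil(np.linalg.norm(v)/45),1))
        R0=Ro.from_euler('xyz',o['orientation'])
        for i in range(n): print((R0*Ro.from_rotvec([0,0,-dy*i/n])).inv().apply(v/n/10).round(2).tolist(),round(-dy/n,3))
'''
open('plan.py','w').write(s)
E
python3 plan.py -238 57 120 3.1416
```

```text
t 5.75 at [-209.2  -65.5] 127.7 relyaw 1.351 F [-0.5 -0.2 -0.5] j [ 0.09  0.08 -0.32  1.21  0.1   1.97]
[0.86, -0.41, 0.16] -0.138
[0.91, -0.29, 0.16] -0.138
[0.94, -0.16, 0.16] -0.138
[0.96, -0.03, 0.16] -0.138
[0.95, 0.1, 0.16] -0.138
[0.93, 0.23, 0.16] -0.138
[0.89, 0.36, 0.16] -0.138
[0.83, 0.48, 0.16] -0.138
[0.76, 0.59, 0.16] -0.138
[0.67, 0.68, 0.16] -0.138
[0.57, 0.77, 0.16] -0.138
[0.46, 0.84, 0.16] -0.138
[0.34, 0.9, 0.16] -0.138
```

Emit:
{"method": "arm_command", "body": {"deltas": [[4.0,0.9,-0.4,0.1,-0.14],[4.0,0.9,-0.3,0.1,-0.14],[4.0,0.9,-0.2,0.1,-0.14],[4.0,1.0,0,0.1,-0.14],[4.0,1.0,0.1,0.1,-0.14],[4.0,0.9,0.2,0.1,-0.14],[4.0,0.9,0.4,0.1,-0.14],[4.0,0.8,0.5,0.1,-0.14]]}}

```text
t: 6.55
eef_pos: [0.4544, 0.1618, 0.123]
orientation: [3.102, -0.1, 2.451]
wrist_force: [0.1, 0.2, 0.2]
grip_width: 0.0401
```

Emit:
{"method": "arm_command", "body": {"deltas": [[4.0,0.8,0.6,0.1,-0.14],[4.0,0.7,0.7,0.1,-0.14],[4.0,0.6,0.8,0.1,-0.14],[4.0,0.5,0.8,0.1,-0.14],[4.0,0.3,0.9,0.1,-0.12],[4.0,0,0,0,0]]}}

```text
t: 7.15
eef_pos: [0.4383, 0.2197, 0.1197]
orientation: [3.047, -0.052, -3.103]
wrist_force: [0.5, 0.1, -0.1]
grip_width: 0.0403
```

```bash
python3 plan.py -238 57 30 3.1416
```

```text
t 7.15 at [-254.2   77.5] 119.7 relyaw -3.01 F [ 0.5  0.1 -0.1] j [ 0.4   0.1  -0.32  1.17  0.11  0.36]
[-0.6, -1.03, 2.88] 0.044
[-0.64, -1.0, 2.88] 0.044
[-0.69, -0.97, 2.88] 0.044
```

Emit:
{"method": "arm_command", "body": {"deltas": [[4.0,-0.8,-1.0,2.9,0.04],[4.0,-0.8,-1.0,2.9,0.04],[4.0,-0.7,-1.0,2.9,0.04],[4.0,0,0,0,0]]}}

```text
t: 7.55
eef_pos: [0.4566, 0.2007, 0.0268]
orientation: [3.054, -0.061, 3.053]
wrist_force: [-0.8, -0.3, 0.7]
grip_width: 0.0401
```

```bash
python3 plan.py -112 57 30 3.1416
```

```text
t 7.55 at [-234.2   60.3] 26.8 relyaw 3.147 F [-0.8 -0.3  0.7] j [ 0.35  0.17 -0.45  0.97  0.11  0.44]
[-4.06, -0.1, -0.36] 0.002
[-4.06, -0.09, -0.36] 0.002
[-4.06, -0.09, -0.36] 0.002
```

Emit:
{"method": "arm_command", "body": {"deltas": [[4.0,-1.3,0,-0.09,0],[4.0,-1.3,0,-0.09,0],[4.0,-1.3,0,-0.09,0],[4.0,-1.3,0,-0.09,0],[4.0,-1.3,0,-0.09,0],[4.0,-1.3,0,-0.09,0],[4.0,-1.3,0,-0.09,0],[4.0,-1.3,0,-0.09,0]]}}

```text
t: 8.35
eef_pos: [0.5733, 0.1945, 0.0388]
orientation: [3.049, -0.05, 3.056]
wrist_force: [-0.8, 0.3, -0.9]
grip_width: 0.0402
```

```bash
python3 plan.py -114 57 30 3.1416
```

```text
t 8.35 at [-117.5   65. ] 38.8 relyaw 3.149 F [-0.8  0.3 -0.9] j [ 0.28  0.35 -0.19  1.05  0.1   0.36]
[-0.39, -0.88, 0.78] 0.008
```

Emit:
{"method": "arm_command", "body": {"deltas": [[4.0,-0.2,0,0.5,0],[4.0,0,0,0,0],[4.0,2.5,0,0,0],[4.0,1.0,0,-4,0],[4.0,0,0,-4.5,0],[4.0,2.0,4.0,-2,0],[4.0,2.0,4.5,0,0],[4.0,0,4.5,0,0]]}}

```text
t: 9.15
eef_pos: [0.5165, 0.3188, 0.1613]
orientation: [3.047, -0.048, 3.046]
wrist_force: [0.6, 0.0, 0.6]
grip_width: 0.0403
```

```bash
python3 plan.py -195 -198 110 3.1416; python3 box.py r3.png
```

```text
t 9.15 at [-185.6  183.5] 161.3 relyaw 3.14 F [0.6 0.  0.6] j [ 0.5   0.28 -0.01  1.27  0.1   0.6 ]
[0.07, -4.27, 0.17] -0.0
[0.07, -4.27, 0.17] -0.0
[0.07, -4.27, 0.17] -0.0
[0.07, -4.27, 0.17] -0.0
[0.07, -4.27, 0.17] -0.0
[0.07, -4.27, 0.17] -0.0
[0.07, -4.27, 0.17] -0.0
[0.07, -4.27, 0.17] -0.0
[0.08, -4.27, 0.17] -0.0
[-184.7  190.3] 161.9 3.145 [1.3 3.7 1.9]
```

View pics/r3.png

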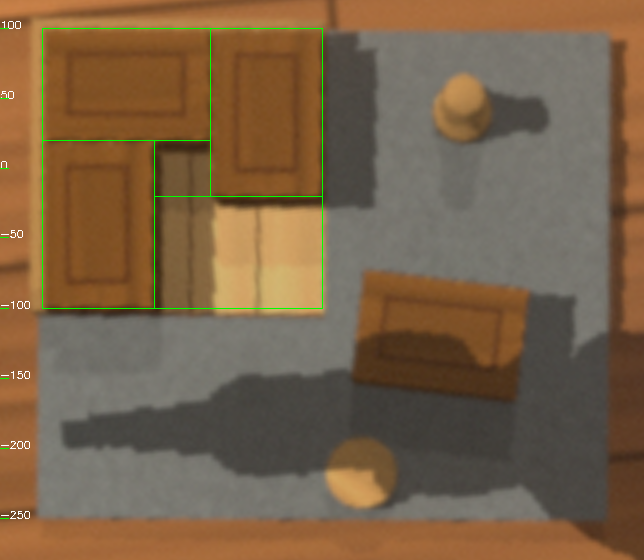

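Emit:
{"method": "arm_command", "body": {"deltas": [[5.0,0.1,-4.3,0.2,0],[5.0,0.1,-4.3,0.2,0],[5.0,0.1,-4.3,0.2,0],[5.0,0.1,-4.3,0.2,0],[5.0,0.1,-4.3,0.2,0],[5.0,0.1,-4.3,0.2,0],[5.0,0.1,-4.3,0.2,0],[5.0,0.1,-4.3,0.2,0]]}}

```text
t: 10.0
eef_pos: [0.4794, -0.0141, 0.1139]
orientation: [3.037, -0.034, 3.072]
wrist_force: [0.9, 0.4, -0.7]
grip_width: 0.0497
```

Emit:
{"method": "arm_command", "body": {"deltas": [[5.0,0.1,-2.5,0.2,0],[5.0,0,0,0,0],[5.0,0,0,0,0]]}}

```text
t: 10.3
eef_pos: [0.4749, -0.0439, 0.1096]
orientation: [3.038, -0.033, 3.065]
wrist_force: [0.4, -0.2, -0.5]
grip_width: 0.0499
```

```bash
python3 plan.py -190 -205 80 3.1416;python3 plan.py -190 -205 30 3.1416
```

```text
t 10.3 at [-193.2 -181.5] 109.6 relyaw 3.159 F [ 0.4 -0.2 -0.5] j [-0.15  0.1  -0.34  1.17  0.1  -0.08]
[-0.38, -2.64, 2.69] 0.017
t 10.3 at [-193.2 -181.5] 109.6 relyaw 3.159 F [ 0.4 -0.2 -0.5] j [-0.15  0.1  -0.34  1.17  0.1  -0.08]
[-0.27, -1.58, 3.83] 0.009
[-0.29, -1.58, 3.83] 0.009
```

Emit:
{"method": "arm_command", "body": {"deltas": [[5.0,-0.3,-2.6,2.4,0.017],[5.0,0,-0.2,1.0,0],[5.0,0,-0.3,2.5,0],[5.0,0,-0.2,1.5,0],[5.0,0,0,0,0]]}}

```text
t: 10.8
eef_pos: [0.4762, -0.0644, 0.0334]
orientation: [3.037, -0.028, 3.055]
wrist_force: [0.3, 0.5, -0.3]
grip_width: 0.0497
```

```bash
python3 plan.py -120 -205 30 3.1416; python3 box.py r4.png
```

```text
t 10.8 at [-190.  -201.9] 33.4 relyaw 3.149 F [ 0.3  0.5 -0.3] j [-0.2   0.15 -0.46  1.    0.1  -0.11]
[-3.5, -0.19, 0.05] 0.003
[-3.5, -0.18, 0.05] 0.003
[-189.5 -201.8] 34.3 3.149 [-0.6 -0.5  0.2]
```

View pics/r4.png

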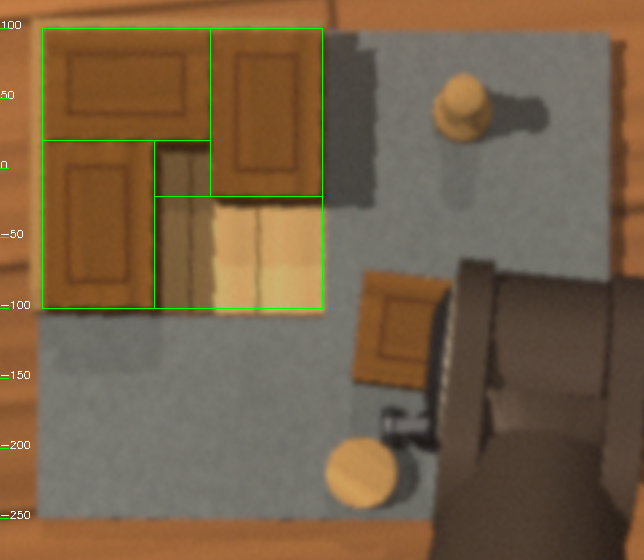

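Emit:
{"method": "arm_command", "body": {"deltas": [[5.0,-1.0,0,0.05,0],[5.0,-1.0,0,0.05,0],[5.0,-1.0,0,0.05,0],[5.0,-1.0,0,0.05,0],[5.0,-1.0,0,0.05,0],[5.0,-0.8,0,0.05,0],[5.0,-0.5,0,0,0],[5.0,0,0,0,0]]}}

```text
t: 11.65
eef_pos: [0.5472, -0.0681, 0.0331]
orientation: [3.036, -0.024, 3.058]
wrist_force: [-0.7, 0.3, -0.1]
grip_width: 0.0499
```

```bash
python3 plan.py -116 -205 30 3.1416
```

```text
t 11.65 at [-119.  -198.9] 33.1 relyaw 3.152 F [-0.7  0.3 -0.1] j [-0.18  0.27 -0.3   1.03  0.1  -0.1 ]
[-0.3, -0.64, 0.24] 0.01
```

Emit:
{"method": "arm_command", "body": {"deltas": [[5.0,2.5,0,0,0],[4.5,0.5,0,-4,0],[4.0,0,0,-4.5,0],[4.0,0,-1,0,0.14],[4.0,0,-1,0,0.14],[4.0,0,-1,0,0.14],[4.0,0,0,0,0.14],[4.0,0,0,0,0.14]]}}

```text
t: 12.45
eef_pos: [0.5099, -0.1055, 0.1159]
orientation: [3.079, -0.087, 2.332]
wrist_force: [0.4, 0.1, -0.4]
grip_width: 0.0401
```

```bash
python3 plan.py -68 -282 110 1.5708
```

```text
t 12.45 at [-152.6 -239.6] 115.9 relyaw 2.425 F [ 0.4  0.1 -0.4] j [-0.26  0.18 -0.24  1.2   0.1   0.55]
[-1.53, 0.39, -0.01] 0.142
[-1.46, 0.61, -0.01] 0.142
[-1.36, 0.81, -0.01] 0.142
[-1.23, 0.99, -0.01] 0.142
[-1.08, 1.16, -0.01] 0.142
[-0.9, 1.3, -0.01] 0.142
```

Emit:
{"method": "arm_command", "body": {"deltas": [[4.0,-1.5,0.4,0,0.14],[4.0,-1.4,0.6,0,0.14],[4.0,-1.3,0.8,0,0.14],[4.0,-1.2,1.0,0,0.14],[4.0,-1.1,1.2,0,0.14],[4.0,-0.9,1.3,0,0.14],[4.0,0,0,0,0],[4.0,0,0,0,0]]}}

```text
t: 13.25
eef_pos: [0.5939, -0.1584, 0.1097]
orientation: [-3.122, -0.102, 1.452]
wrist_force: [-0.2, 0.4, -0.1]
grip_width: 0.04
```

```bash
python3 plan.py -68 -278 75 1.5708;python3 plan.py -68 -278 32 1.5708
```

```text
t 13.25 at [ -64.  -284.4] 109.7 relyaw 1.545 F [-0.2  0.4 -0.1] j [-0.31  0.35 -0.03  1.23  0.1   1.38]
[0.28, -0.35, 3.52] -0.026
t 13.25 at [ -64.  -284.4] 109.7 relyaw 1.545 F [-0.2  0.4 -0.1] j [-0.31  0.35 -0.03  1.23  0.1   1.38]
[-0.08, -0.13, 3.9] -0.013
[-0.08, -0.13, 3.9] -0.013
```

Emit:
{"method": "arm_command", "body": {"deltas": [[4.0,-0.1,-0.2,3.5,-0.013],[4.0,-0.1,-0.2,3.0,-0.013],[4.0,0,0,0.9,0],[4.0,0,0,0,0]]}}

```text
t: 13.65
eef_pos: [0.5885, -0.1514, 0.0362]
orientation: [-3.129, -0.102, 1.488]
wrist_force: [0.1, -0.3, -0.2]
grip_width: 0.0399
```

```bash
python3 plan.py -66 -114 32 1.5708; python3 box.py r5.png
```

```text
t 13.65 at [ -70. -278.] 36.2 relyaw 1.582 F [ 0.1 -0.3 -0.2] j [-0.3   0.37 -0.16  1.07  0.1   1.35]
[4.07, 0.15, 0.52] 0.003
[4.07, 0.14, 0.52] 0.003
[4.07, 0.13, 0.52] 0.003
[4.07, 0.12, 0.52] 0.003
[ -69.7 -278.1] 36.9 1.582 [ 0.3  0.6 -0.6]
```

View pics/r5.png

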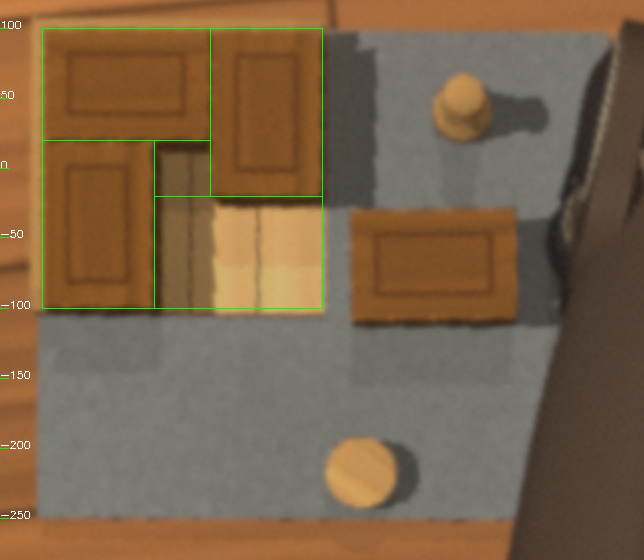

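Emit:
{"method": "arm_command", "body": {"deltas": [[4.0,1.5,0,0.17,0],[4.0,1.5,0,0.17,0],[4.0,1.5,0,0.17,0],[4.0,1.5,0,0.17,0],[4.0,1.5,0,0.17,0],[4.0,1.5,0,0.17,0],[4.0,1.0,0,0.1,0],[4.0,0.5,0,0.05,0]]}}

```text
t: 14.5
eef_pos: [0.6006, -0.0376, 0.0411]
orientation: [-3.137, -0.099, 1.491]
wrist_force: [-0.0, -2.1, -0.1]
grip_width: 0.04
```

```bash
python3 plan.py -68 -114 32 1.5708
```

```text
t 14.5 at [ -68.6 -163.6] 41.1 relyaw 1.584 F [-0.  -2.1 -0.1] j [-0.11  0.34 -0.2   1.04  0.1   1.54]
[2.42, 0.07, 0.7] 0.007
[2.42, 0.05, 0.7] 0.007
```

Emit:
{"method": "arm_command", "body": {"deltas": [[4.0,1.0,0,0.3,0],[4.0,1.0,0,0.3,0],[4.0,1.0,0,0.3,0],[4.0,1.0,0,0.1,0],[4.0,0.5,0,0.05,0],[4.0,0.2,0,0,0],[4.0,0,0,0,0]]}}

```text
t: 15.2
eef_pos: [0.6056, 0.0136, 0.0355]
orientation: [-3.139, -0.097, 1.491]
wrist_force: [0.1, -1.9, 2.3]
grip_width: 0.0399
```

```bash
python3 plan.py -68 -111 32 1.5708
```

```text
t 15.2 at [ -68.5 -112.1] 35.5 relyaw 1.584 F [ 0.1 -1.9  2.3] j [-0.02  0.34 -0.21  1.02  0.1   1.63]
[0.08, 0.05, 0.35] 0.013
```

Emit:
{"method": "arm_command", "body": {"deltas": [[4.0,0.2,0,0,0],[4.0,0.1,0,0,0],[4.0,0,0,0,0]]}}

```text
t: 15.5
eef_pos: [0.6055, 0.0155, 0.0355]
orientation: [-3.138, -0.096, 1.489]
wrist_force: [0.2, -1.5, -0.1]
grip_width: 0.04
```

```bash
python3 plan.py; python3 box.py r6.png
```

```text
t 15.5 at [ -68.7 -110.2] 35.5 relyaw 1.583 F [ 0.2 -1.5 -0.1] j [-0.02  0.34 -0.21  1.02  0.1   1.63]
[ -68.7 -110.1] 35.5 1.583 [-0.6 -3.2 -0.3]
```

View pics/r6.png

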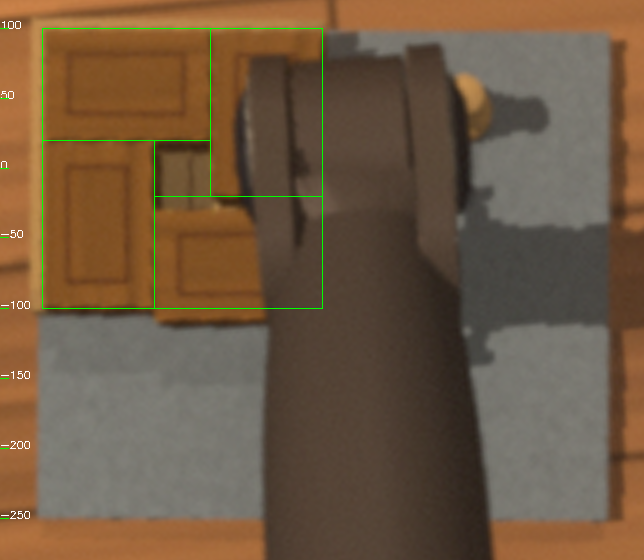

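Emit:
{"method": "arm_command", "body": {"deltas": [[4.0,-2.5,0,0,0],[4.0,-0.5,0,-4,0],[5.0,0,0,-4.5,0],[6.0,0.4,-2,0,-0.14],[6.0,1,-2,0,-0.14],[6.0,1.5,-1.5,0,-0.14],[6.0,2,-1.0,0,-0.14],[6.0,2,0,0,-0.14]]}}

```text
t: 16.35
eef_pos: [0.5166, 0.039, 0.125]
orientation: [3.073, -0.086, 2.216]
wrist_force: [0.9, 1.0, -0.6]
grip_width: 0.06
```

```bash
python3 plan.py -145 -38 110 3.1416
```

```text
t 16.35 at [-159.4  -95.1] 125.0 relyaw 2.31 F [ 0.9  1.  -0.6] j [ 0.01  0.13 -0.27  1.16  0.11  0.94]
[0.52, 0.8, 0.35] -0.139
[0.4, 0.86, 0.35] -0.139
[0.28, 0.91, 0.35] -0.139
[0.15, 0.94, 0.35] -0.139
[0.02, 0.95, 0.35] -0.139
[-0.11, 0.94, 0.35] -0.139
```

Emit:
{"method": "arm_command", "body": {"deltas": [[6.0,0.5,0.8,0.3,-0.14],[6.0,0.4,0.8,0.3,-0.14],[6.0,0.3,0.9,0.3,-0.14],[6.0,0.1,0.9,0.3,-0.14],[6.0,0,0.9,0.3,-0.14],[6.0,-0.1,0.9,0.3,-0.13],[6.0,0,0,0,0],[6.0,0,0,0,0]]}}

```text
t: 17.15
eef_pos: [0.5321, 0.1011, 0.1136]
orientation: [3.019, -0.006, 3.082]
wrist_force: [-0.3, -0.7, 0.3]
grip_width: 0.0602
```

```bash
python3 plan.py -140 -38 31 3.1416
```

```text
t 17.15 at [-149.7  -31.8] 113.6 relyaw 3.176 F [-0.3 -0.7  0.3] j [ 0.12  0.17 -0.25  1.13  0.12  0.18]
[-0.5, -0.83, 4.06] 0.017
[-0.51, -0.82, 4.06] 0.017
```

Emit:
{"method": "arm_command", "body": {"deltas": [[6.0,-0.5,-0.8,4.0,0.017],[6.0,-0.4,-0.8,3.0,0.017],[6.0,0,0,0.9,0],[6.0,0,0,0,0]]}}

```text
t: 17.55
eef_pos: [0.5413, 0.0939, 0.0333]
orientation: [3.017, -0.008, 3.037]
wrist_force: [-0.0, -0.5, -0.0]
grip_width: 0.0601
```

```bash
python3 plan.py -112 -38 31 3.1416
```

```text
t 17.55 at [-139.9  -38.1] 33.3 relyaw 3.131 F [-0.  -0.5 -0. ] j [ 0.11  0.23 -0.36  0.96  0.12  0.21]
[-2.8, 0.02, 0.21] -0.011
```

Emit:
{"method": "arm_command", "body": {"deltas": [[6.0,-0.8,0,0,-0.01],[6.0,-0.8,0,0,0],[6.0,-0.6,0,0,0],[6.0,-0.3,0,0,0],[6.0,-0.1,0,0,0],[6.0,0,0,0,0]]}}

```text
t: 18.15
eef_pos: [0.5712, 0.0917, 0.0378]
orientation: [3.015, -0.003, 3.047]
wrist_force: [-1.0, 0.5, -0.7]
grip_width: 0.0601
```

```bash
python3 plan.py -111 -38 31 3.1416
```

```text
t 18.15 at [-110.   -37.6] 37.8 relyaw 3.14 F [-1.   0.5 -0.7] j [ 0.1   0.28 -0.29  0.98  0.13  0.19]
[0.1, -0.13, 0.67] -0.001
```

Emit:
{"method": "arm_command", "body": {"deltas": [[6.0,-0.2,0,0.2,0],[6.0,0,0,0,0]]}}

```text
t: 18.35
eef_pos: [0.5722, 0.0918, 0.036]
orientation: [3.015, -0.004, 3.047]
wrist_force: [0.2, 0.5, -0.1]
grip_width: 0.0603
```

Emit:
{"method": "arm_command", "body": {"deltas": [[6.0,2.5,0,0,0],[6.0,0.5,0,-4,0],[6.0,0,0,-4.5,0],[6.0,4.5,-2,-1,0],[6.0,4.5,-4,0,0],[6.0,0,-4.8,0,0],[6.0,0,-4.8,0,0],[6.0,0,-4.8,0,0]]}}

```text
t: 19.15
eef_pos: [0.4368, -0.1079, 0.109]
orientation: [3.016, 0.006, 3.059]
wrist_force: [0.8, 0.1, -1.0]
grip_width: 0.0597
```

Emit:
{"method": "arm_command", "body": {"deltas": [[6.0,0,-4.8,0,0],[6.0,0,0,0,0]]}}

```text
t: 19.35
eef_pos: [0.4327, -0.1622, 0.1032]
orientation: [3.019, 0.01, 3.053]
wrist_force: [-0.1, 0.6, 0.1]
grip_width: 0.0599
```

```bash
python3 box.py r7.png
```

```text
[-224.2 -301.3] 103.6 3.148 [-0.6  0.8  0.1]
```

View pics/r7.png

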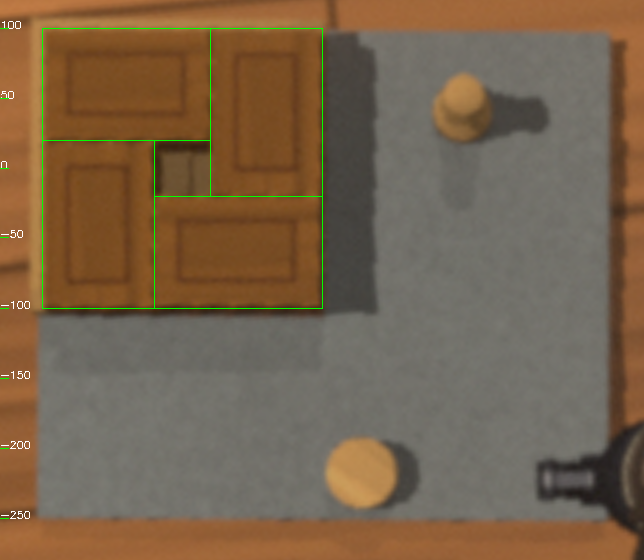

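```bash
python3 -c "
from h import *
print(finish_job())"
```

```text
the job is handed in; nothing more can be done
None
```

I slid both loose boxes flat into the empty places and handed the job in at about 19.4 s; the hand-in returned no verdict. box_near went into the near left place and box_side into the near right place. I only pushed with the fingers and never gripped or lifted a box.

**Last check:** the final top picture, mapped to the crate's frame, shows all four boxes within about 2 mm of their places. They lie square, with a small hole in the middle. The slice and spindle are where they were. The other bystanders are outside that last picture and I did not check them again. The gripper stood clear at about 0.10 m, with no contact force.

**Went wrong along the way:**
- One turn ran the last joint to its limit and left the tool tilted by about 0.1 rad for the rest of the job. I pushed on with the tilt.
- I moved the arm left once when I meant to go right, at about 0.16 m height. I saw no sign of contact.

**Not proven:** the boxes may not be touching everywhere. The last nudges gave only 1–3 N, so gaps of 1–2 mm would be within my measurement error.

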